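# Fit the thumb turn to a bathroom lock and prove its bolt

### The job

Take the thumb turn from the rack, turn its square spindle until it matches the square hole behind the lock's bolt and push it fully home, collar down on the lock, pressing only gently so that nothing is forced. Then work the bolt with the turn, right out to its stop and right back in again, and let go, leaving the turn home in the lock, the bolt drawn in, and the bench things where they are.

Things in the scene. Friction and masses are not known exactly. Their poses are not given: they have to be found in the camera images.
- lock: Bathroom mortice lock lying on its side, clamped in a plywood and wood holding block (base 130 x 250 x 12 mm, fixed to the bench). Origin: centre of the block's underside, on the bench; z up, +x the way the bolt shoots out, y along the lock's long forend strip
- case_top (a point): Centre of the top face of the lock's flat steel case, 63 mm over the bench, axes as the lock's. Case 88 (x) x 165 (y) x 15 mm; forend strip 3 x 235 x 20 mm on its +x edge. Two clips rise 7 mm over the top at y = 74 to 104 mm either side, over x = -24 to -6 mm; nothing else does. Two round dark followers with square holes show in the top
- follower_mouth (a point): Centre of the upper face of the bolt's follower, the one to use: x = -8, y = -36 mm from the case's centre, straight behind the wide flush brass bolt, 64 mm over the bench. Axes as the lock's: they do not turn with it. Steel disc 23 mm across with a straight 11 mm square through hole, no chamfer
- follower_foot (a point): Centre of the follower's lower face, 16.5 mm under its mouth; free space below it, 35 mm. Its angle is not measured. At its anticlockwise stop (from above) the hole's sides lie along the lock's x and y; it starts somewhere in the free play clockwise of that (see bolt). It stays where left: turning it idle takes 0.10 N m, so a spindle resting on it with a few N turns without dragging it
- handle_follower (a point): Centre of the upper face of the other follower, for the door handle, behind the narrow brass latch that sticks out 14 mm, y = +36 mm from the case's centre. Its 9 mm hole is too small for the spindle: not to be used
- bolt (a joint): How far the bolt is out: 0 drawn in, flush with the forend (start); 0.020 m at its outer stop. No spring, 1.5 N friction. Turning the follower clockwise from its anticlockwise stop: about 1.4 rad free play, then 0.9 rad pushing the bolt out to the stop (about 0.14 N m). Turning back: the same free play, then it draws the bolt in, fully only at the anticlockwise stop
- bolt_nose (a point): Middle of the bolt's end face (34 mm wide, 11 mm high), 55.5 mm above the bench, on the forend's outer face when drawn in
- turn: Aluminium thumb turn with a square steel spindle, one rigid piece, about 0.11 kg. Origin: centre of the underside of its round collar (26 mm across, 8 mm high), z up along the axis; neck 13 mm across up to z = 18 mm. It stands upright in one of the rack's two holes, spindle down, collar on the rack's top, free to turn. Home in the lock, its origin lies on follower_mouth
- turn_grip (a point): Middle of the turn's flat upright grip, 29 mm above the turn's origin: 34 mm long (turn's x), 11 mm thick (y), 24 mm high. Axes as the turn's; pinch it across y
- spindle_tip (a point): Middle of the spindle's lower end, 43 mm under the turn's origin. The spindle is 10 mm square for 38 mm below the collar, its sides along the turn's x and y, with a sharp flat shoulder; under that a round pilot nose, 10 mm across and 5 mm long, its last 2 mm tapering to 5 mm. The nose enters the hole at any angle; the shoulder then rests on the follower until the squares match within about 0.1 rad
- rack: Plywood kitting block 170 (x) x 80 x 60 mm, fixed, origin in the centre of its underside; two round 19 mm holes, 52 mm deep, in its top at x = -40 and +40 mm. The turn stands in one, a knob in the other, either way round
- knob: Round door knob, 42 mm across and 41 mm high over the rack's top, on a round stud; stands in the rack's other hole. Not needed: leave it. Origin: centre of its collar's underside
- tape: Brown roll of packing tape, 110 mm across, 48 mm high, lying flat on the bench; leave it. Origin: centre of its underside
- carton: Small cardboard box 90 (x) x 150 x 60 mm; leave it. Origin: centre of its underside

How it is judged:
On the way, in this order (a step that is already met when the one before it is completed fails the run):
1. the turn is home in the follower: its collar within 2 mm of the follower's face, centred and upright (z of turn in the frame of follower_mouth below 0.002 m and horizontal distance between turn and follower_mouth below 0.003 m and angle between turn's own z axis and vertical below 0.06 rad), for 0.2 s.
2. the bolt is thrown: out by at least 18 of its 20 mm (value of joint bolt above 0.018 m), for 0.1 s.
At the end, for the whole second after the job is handed in: Turn released, upright, at rest in the bolt's follower, collar within 2 mm of the follower's face and 3 mm of its centre; bolt, after having been out at least 18 mm, drawn in to within 2 mm; knob, tape and carton within 20 mm of their starts (all of step 1 and value of joint bolt below 0.002 m and linear speed of turn below 0.02 m/s and distance of each of knob, tape, carton from where it was at the start of the episode below 0.02 m); the robot touches nothing.
It fails at once if before the spindle is in, the turn is pressed against the lock with more than 20 N (z of turn in the frame of follower_mouth above 0.03 m and contact force between turn and lock above 20 N).
It fails at once if once in, the turn is forced down or strained against the lock's stops with more than 80 N on the lock (contact force between turn and lock above 80 N).
It fails at once if the bare fingers or the arm push on the lock with more than 5 N (contact force between any of the fingers, the arm and lock above 5 N).
It fails at once if a bystander is shifted by more than 20 mm (distance of any of knob, tape, carton from where it was at the start of the episode above 0.02 m).
It also fails if it takes over 72 s, if anything falls off the work surface, if the arm or the gripper's body presses on something with over 40 N, if the wrist force passes 120 N, or if a joint passes its speed limit or range.

### The arm

A 6-joint arm with a two-finger parallel gripper is mounted at the origin on the work surface. World frame = base frame: x ahead of the robot, y to its left, z up, the work surface at z = 0. Lengths are in m, angles in rad, forces in N, time in s.
With the tool pointing down it reaches from about 0.35 to 0.875 m from the base axis. Payload 15.5 kg.
Tool frame: the origin (TCP) lies on the centre line of the jaws, within the pads' length; the fingertips stand 17 mm ahead of it and the grasp point (between the pads) lies 2 mm behind it; z points along the fingers, y is the line along which they close (so a half turn about z gives the same grasp; the last joint's range is limited). The gripper opens to 85 mm and grips with 20 to 120 N. Pads are 22 mm wide; open, the fingers measure 114 mm over their backs; the gripper's body (76 mm by 85 mm) begins 54 mm behind the grasp point. The pads swing forward as they close: fully open they stand 13 mm farther back than shut.
Start: joints at [1.228, 0.494, 1.345, -0, 1.302, -0.096], TCP at [0.153, 0.606, 0.248] pointing down, gripper open.
Joint ranges: [-2.91, 2.91], [-0.82, 2.16], [0.22, 2.67], [-1.22, 4.37], [0.12, 2.79], [-3.08, 3.08]. Speed limits (rad/s): [1.89, 1.89, 2.57, 3.01, 3.01, 3.01].

### API

Orientations are given as a unit quaternion [x, y, z, w].
In Python, from cell import * gives the robot as it stands. The module is installed in compiled form; this text tells all that it offers.
- The arm moves only by the tool arm_command, never from a script. Its argument "increments" is a list of rows, each a list of 7 numbers: the turn, a rotation vector about the tool's x, y, z in rad, then the shift along the tool's x, y, z in m, then the finger opening in m, from 0 to 0.0854. A call has 1 to 8 rows; each row is the pose to reach, as a shift and turn from the pose commanded when the call began, along the tool's axes at that moment; what a row does not reach only later rows make up. A row lasts 1/10 s, in which the tool goes at most 50 mm and 8.59 degrees, less where a joint would pass 70% of its speed; a pose out of reach is approached as far as the arm can. A call with a gripper value outside its range is refused whole. The fingers move at their own pace and stop on an object; "force" is the grip in N (left out, the last holds). Time passes only in rows, so rows that repeat a pose let the fingers close. It gives the time, the measured TCP pose, the force, the opening and the grip force at its end, in the units of the state.
- read_state(): the state, without advancing time (a new reading comes with each control period).
- get_image(name): name is "scene" or "top" or "wrist"; returns a dict with "img" (400x640x3 uint8, red, green, blue), "fx", "fy", "cx", "cy" (pixels), "dist_coeffs" ([k1, k2, p1, p2, k3] as OpenCV has them; the pictures are not rectified), "R" (3x3) and "t" (3): a world point X has camera coordinates R X + t. Camera axes: x right, y down, z forward; pixel columns grow to the right and rows downward; lengths in m; the calibration is good to about 2 mm. A picture is of the moment at which its call begins. There is no depth.
- sign_off(): hands the job in; it is judged then, once.
The state is a dict: "time": time; "q": joint angles; "qd": joint speeds; "effort": joint torques, N m; "tool_pos": TCP position; "orientation": TCP orientation; "ft_force": force on the tool from outside, world axes, zero at the start; "ft_torque": the same for the moment, N m; "finger_gap": finger opening in m; "finger_force": force on a finger pad.
Only numpy, scipy, OpenCV 4.12 (cv2) and the standard library are available. Lean on these libraries where they do the work, as an engineer would, in place of code of your own. Each camera call takes 0.05 s, during which the arm holds its last target. There are 200 camera calls.

## Working session

There is one attempt and no reset: what is moved stays moved. The work goes in short steps, Python scripts to look and compute and a tool call to move; the robot and the scene stay as the last step left them, time stands still between calls to the robot, and variables do not carry over. Pictures are saved under pics/ and viewed, at most 10 in all, crops included, and the job is handed in when it is done.

Besides the shell and the picture viewer there is one more tool, called after "Emit:" by a JSON object that holds its "op" and its "data". arm_command: Moves the arm, as the interface text tells. Its arguments: {"type":"object","properties":{"increments":{"type":"array","items":{"type":"array","items":{"type":"number"}}},"force":{"type":"number"}},"required":["increments"]}

```bash
mkdir -p pics; cat > h.py <<'E'
from cell import *
import numpy as np, cv2
from scipy.spatial.transform import Rotation as Rn
def snap(n,f=None):
    d=get_image(n)
    if f: cv2.imwrite('pics/'+f,d['img'][:,:,::-1])
    return d
def K(d): return np.array([[d['fx'],0,d['cx']],[0,d['fy'],d['cy']],[0,0,1.]])
def ray(d,uv,z):
    uv=np.array(uv,float).reshape(-1,1,2)
    n=cv2.undistortPoints(uv,K(d),np.array(d['dist_coeffs'],float)).reshape(-1,2)
    R=np.array(d['R']);t=np.array(d['t']);c=-R.T@t
    r=np.c_[n,np.ones(len(n))]@R
    return c+r*((z-c[2])/r[:,2])[:,None]
def proj(d,X):
    R=np.array(d['R']);return cv2.projectPoints(np.array(X,float).reshape(-1,3),cv2.Rodrigues(R)[0],np.array(d['t'],float),K(d),np.array(d['dist_coeffs'],float))[0].reshape(-1,2)
E
python3 - <<'E'
from h import *
for n in('scene','top'):
    d=snap(n,n+'0.png'); print(n,-np.array(d['R']).T@d['t'],d['fx'])
print(read_state())
E
```

```text
scene [0.96797641 0.25797776 0.82524858] 364.77702635119766
top [ 0.50703398 -0.10846773  0.97583375] 417.98788463740607
{'time': 0.1, 'q': array([ 1.22749842e+00,  4.94125579e-01,  1.34606624e+00,  2.98420249e-05,
        1.30248483e+00, -9.55083700e-02]), 'qd': array([ 3.25415636e-04, -9.38482419e-04, -1.75805805e-03, -6.41475000e-04,
       -3.31667045e-05, -1.11222551e-03]), 'effort': array([ 1.08197175e-03, -8.83583093e+01, -3.84565401e+01,  6.28145813e-05,
        5.07974066e-03,  8.15937824e-06]), 'tool_pos': array([0.15318062, 0.60562997, 0.24775804]), 'orientation': array([ 1.23581964e-01,  9.92334220e-01, -5.25874420e-04, -1.32004512e-04]), 'ft_force': array([-0.1040632 , -0.55759194,  0.08102535]), 'ft_torque': array([ 0.0291227 , -0.00744328, -0.05266232]), 'finger_force': 0.0, 'finger_gap': 0.08544630691615603}
```

View pics/top0.png

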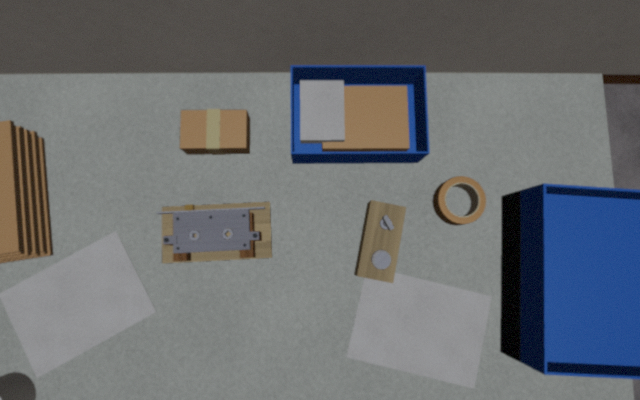

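View pics/scene0.png

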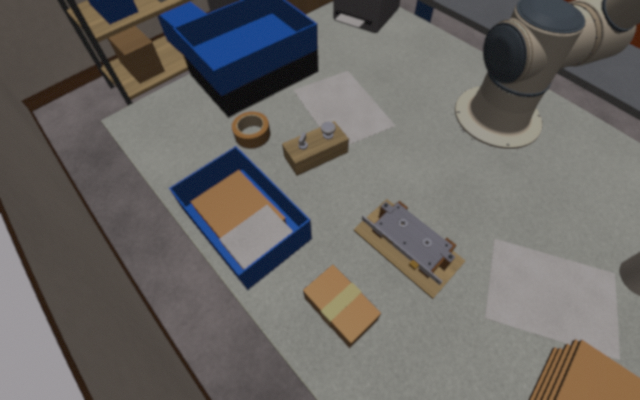

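Top view: the turn stands at (387,223), the knob at (382,260), the lock is around (215,232) with its forend at row 210, and the followers are at (194,236) and (228,234). The scene view agrees, with brass near (413,266). I'll zoom in on both.

```bash
python3 - <<'E'
from h import *
a=cv2.imread('pics/top0.png');b=cv2.imread('pics/scene0.png')
z=lambda i,x,y,w,h,f:cv2.resize(i[y:y+h,x:x+w],None,fx=f,fy=f,interpolation=cv2.INTER_CUBIC)
A=z(a,155,195,130,75,6)
B=z(a,350,195,65,95,3);C=z(b,350,190,120,110,2.5)
c=np.zeros((300,780,3),np.uint8)
# zoom: top part is lock from top (6x, 780x450)
cv2.imwrite('pics/lock6.png',A)
c[:285,:195]=B;c[:275,200:500]=C;D=z(b,280,110,75,65,3.6);c[:234,505:775]=D
cv2.imwrite('pics/mix.png',c)
E
```

```text
(no output)
```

View pics/lock6.png

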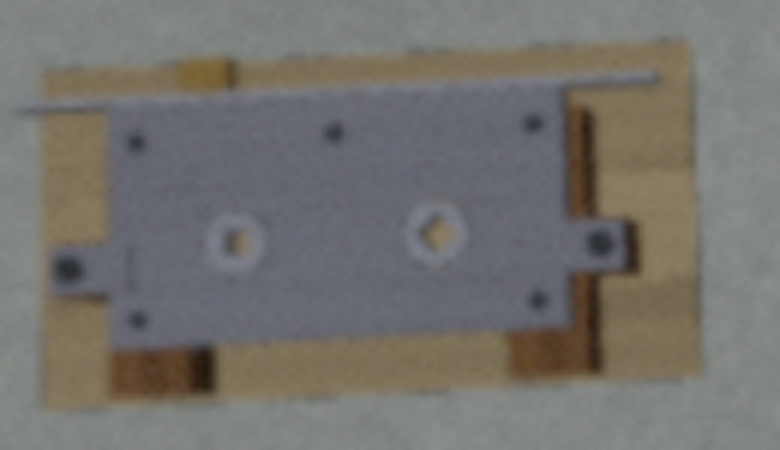

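View pics/mix.png

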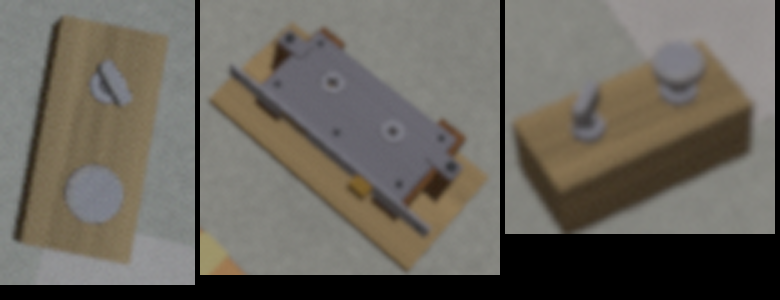

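The protruding brass latch is on the left (world +y), so the follower to use is the right-hand one at about (227.7,234). Its hole is turned about 45°. The turn's grip top is at about (388,222.7), running from upper left to lower right.

```bash
python3 - <<'E'
from h import *
d=snap('top');s=snap('scene')
g=lambda p:(155+(p[0]-2.5)/6,195+(p[1]-2.5)/6)
f=ray(d,[g((436,234)),g((236,242))],.064); print('foll top',f,np.linalg.norm(f[0]-f[1]))
c=lambda p:(350+(p[0]-200-.75)/2.5,190+(p[1]-.75)/2.5)
f2=ray(s,[c((332.5,82)),c((393,131))],.064);print('foll scene',f2,np.linalg.norm(f2[0]-f2[1]))
v=f[1]-f[0];print('yaw lock deg',np.degrees(np.arctan2(-v[0],v[1])))
h=lambda p:(350+(p[0]-1)/3,195+(p[1]-1)/3)
t=ray(d,[h((103,65)),h((127,102)),h((115,83))],.101);print('grip',t,np.linalg.norm(t[0]-t[1]))
print('knob top',ray(d,[h((95,194))],.101))
# rack top corners
print('rack',ray(d,[h((62,17)),h((167,37)),h((130,262)),h((16,240))],.06))
E
```

```text
foll top [[0.55075585 0.06889218 0.064     ]
 [0.54844588 0.14092823 0.064     ]] 0.07207307905957881
foll scene [[0.55156879 0.06835554 0.064     ]
 [0.54911312 0.14053805 0.064     ]] 0.07222427449993808
yaw lock deg 1.8366645391898315
grip [[ 0.5823989  -0.26669604  0.101     ]
 [ 0.55628307 -0.28279144  0.101     ]
 [ 0.56967087 -0.27476702  0.101     ]] 0.030677331620764137
knob top [[ 0.49275932 -0.25845117  0.101     ]]
rack [[ 0.62171959 -0.24478605  0.06      ]
 [ 0.6062734  -0.32221127  0.06      ]
 [ 0.44322497 -0.28944835  0.06      ]
 [ 0.45983602 -0.20733123  0.06      ]]
```

Both views agree on the follower (0.551, 0.069) and the lock yaw (+1.8°). The spacings match the given sizes: 72 mm between followers, and 78–80 mm between turn and knob. I'll go over the lock first for a wrist look, turning towards the grasp yaw on the way.

```bash
cat >> h.py <<'E'
def inc(x,y,z,psi):
    "increment (tool axes) from the measured pose to TCP xyz, tool down, tool-y yaw psi deg"
    s=read_state();R=Rn.from_quat(s['orientation'])
    p=np.radians(psi);ty=np.array([np.cos(p),np.sin(p),0]);tz=np.array([0,0,-1.]);tx=np.cross(ty,tz)
    T=Rn.from_matrix(np.c_[tx,ty,tz])
    ry=R.as_matrix()[:,1]
    print('t',round(s['time'],2),'pos',s['tool_pos'].round(4),'psi',round(np.degrees(np.arctan2(ry[1],ry[0])),2),'q6',s['q'][5].round(3),'F',np.round(s['ft_force'],1),'gap',round(s['finger_gap'],4),'ff',round(s['finger_force'],1))
    print('inc',(R.inv()*T).as_rotvec().round(4),(R.inv().apply(np.array([x,y,z])-s['tool_pos'])).round(4))
E
python3 - <<'E'
from h import *
inc(.47,.069,.26,-58.3)
E
```

```text
t 0.2 pos [0.1532 0.6057 0.2479] psi 75.8 q6 -0.095 F [0.8 0.5 0.5] gap 0.0855 ff 0.0
inc [-4.0000e-04  8.0000e-04  2.3405e+00] [-0.4387 -0.4426 -0.0118]
```

Emit:
{"op": "arm_command", "data": {"increments": [[0, 0, 2.34, -0.439, -0.443, -0.012, 0.05], [0, 0, 2.34, -0.439, -0.443, -0.012, 0.05], [0, 0, 2.34, -0.439, -0.443, -0.012, 0.05], [0, 0, 2.34, -0.439, -0.443, -0.012, 0.05], [0, 0, 2.34, -0.439, -0.443, -0.012, 0.05], [0, 0, 2.34, -0.439, -0.443, -0.012, 0.05], [0, 0, 2.34, -0.439, -0.443, -0.012, 0.05], [0, 0, 2.34, -0.439, -0.443, -0.012, 0.05]]}}

```text
time: 1.0
tool_pos: [0.3571, 0.2597, 0.2561]
orientation: [0.665, 0.747, 0.0, 0.0]
ft_force: [0.8, 0.3, 1.0]
finger_gap: 0.0498
finger_force: 0.0
```

```bash
python3 - <<'E'
from h import *
inc(.47,.069,.26,-58.3)
E
```

```text
t 1.0 pos [0.3571 0.2597 0.2561] psi 6.71 q6 0.376 F [0.8 0.3 1. ] gap 0.0498 ff 0.0
inc [ 2.0000e-04 -3.0000e-04  1.1346e+00] [-0.2026  0.0899 -0.0039]
```

Emit:
{"op": "arm_command", "data": {"increments": [[0, 0, 1.13, -0.203, 0.09, -0.004, 0.05], [0, 0, 1.13, -0.203, 0.09, -0.004, 0.05], [0, 0, 1.13, -0.203, 0.09, -0.004, 0.05], [0, 0, 1.13, -0.203, 0.09, -0.004, 0.05], [0, 0, 1.13, -0.203, 0.09, -0.004, 0.05], [0, 0, 1.13, -0.203, 0.09, -0.004, 0.05], [0, 0, 1.13, -0.203, 0.09, -0.004, 0.05], [0, 0, 1.13, -0.203, 0.09, -0.004, 0.05]]}}

```text
time: 1.8
tool_pos: [0.4708, 0.0707, 0.2599]
orientation: [0.961, 0.275, -0.0, -0.0]
ft_force: [-1.0, -0.4, -0.3]
finger_gap: 0.05
finger_force: 0.0
```

```bash
python3 - <<'E'
from h import *
d=snap('wrist','w1.png'); print(-np.array(d['R']).T@d['t'],proj(d,[[.551,.0686,.064],[.549,.1407,.064]]))
inc(.57,-.275,.17,-58.3)
E
```

```text
[0.53131069 0.10843452 0.38514526] [[364.46606305 118.94799488]
 [306.25491075  83.01342839]]
t 1.85 pos [0.4707 0.0709 0.2599] psi -58.25 q6 1.04 F [ 0.2 -0.7 -0.9] gap 0.05 ff 0.0
inc [-0.0001  0.0002  0.0009] [-0.0976  0.3463  0.0899]
```

View pics/w1.png

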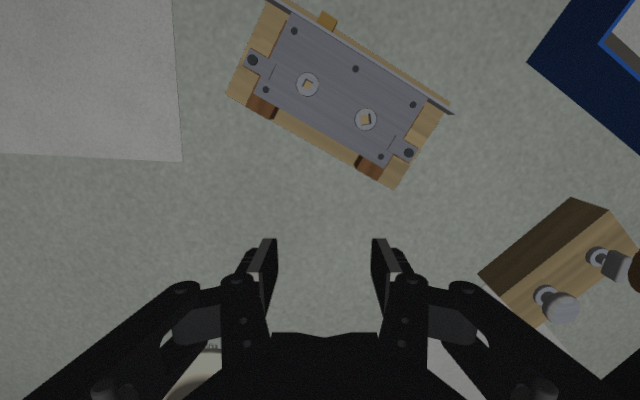

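The wrist view shows the bolt's follower at about (365.5,119.5) and the handle follower at (307.5,84.5), within 1–2 px of prediction. Next I measure the hole's angle and centre here.

```bash
python3 - <<'E'
from h import *
d=snap('wrist');im=d['img']
x0,y0=345,99;f=12
c=cv2.resize(im[y0:y0+40,x0:x0+40],None,fx=f,fy=f,interpolation=cv2.INTER_CUBIC)
cv2.imwrite('pics/w1z.png',c[:,:,::-1])
back=lambda p:(np.array(p,float)-(f-1)/2)/f+[x0,y0]
g=cv2.cvtColor(c,cv2.COLOR_RGB2GRAY)
C=cv2.HoughCircles(cv2.GaussianBlur(g,(0,0),5),cv2.HOUGH_GRADIENT,1,200,param1=40,param2=10,minRadius=100,maxRadius=165)
print('circle',C, ray(d,[back(C[0,0,:2])],.064))
hole=(((c[...,0].astype(int)-c[...,2])>18)|(g<80)).astype(np.uint8)
yy,xx=np.mgrid[:480,:480];hole[(xx-C[0,0,0])**2+(yy-C[0,0,1])**2>90**2]=0
cs=max(cv2.findContours(hole,0,2)[0],key=cv2.contourArea)
r=cv2.minAreaRect(cs);b=ray(d,back(cv2.boxPoints(r)),.064);print(r,'centre',b.mean(0))
for i in range(4):
    v=b[(i+1)%4]-b[i];print(np.linalg.norm(v),np.degrees(np.arctan2(v[1],v[0])))
E
```

```text
Traceback (most recent call last):
TypeError: 'NoneType' object is not subscriptable
```

View pics/w1z.png

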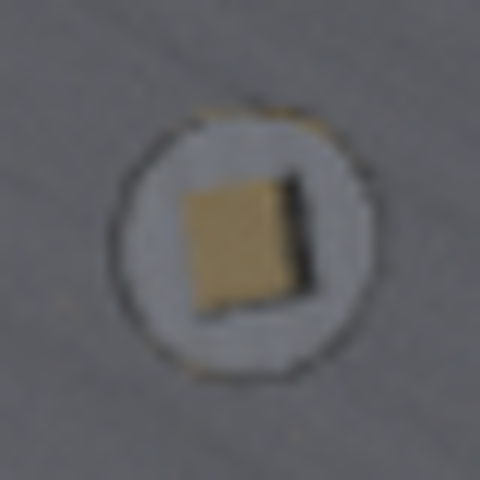

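The zoom shows the disc centred at about (248,242) and the square's corners at (183,193), (297,178), (315,293) and (197,312).

```bash
python3 - <<'E'
from h import *
d=snap('wrist')
back=lambda p:(np.array(p,float)-5.5)/12+[345,99]
b=ray(d,back([(183,193),(297,178),(315,293),(197,312)]),.064);print('disc',ray(d,back([(248,242)]),.064),'hole',b.mean(0))
for i in range(4):
    v=b[(i+1)%4]-b[i];print(np.linalg.norm(v),np.degrees(np.arctan2(v[1],v[0]))%90)
f=ray(d,[(307.3,84.2),back((248,242))],.064);v=f[0]-f[1];print(np.linalg.norm(v),np.degrees(np.arctan2(-v[0],v[1])))
inc(.57,-.275,.17,-58.3)
E
```

```text
disc [[0.55160828 0.06870936 0.064     ]] hole [0.55144733 0.06859774 0.064     ]
0.010268965243572018 39.53177759681092
0.010208883373856123 43.75683070203158
0.01075487930921636 41.20042578612782
0.010497806503260352 41.00981941764089
0.07118837841067636 2.7578831329163944
t 1.95 pos [0.4707 0.071  0.2599] psi -57.59 q6 1.029 F [-0.1 -0.2  0.4] gap 0.05 ff 0.0
inc [-0.0001  0.0002  0.0124] [-0.1016  0.3453  0.0899]
```

Emit:
{"op": "arm_command", "data": {"increments": [[0, 0, 0, -0.098, 0.346, 0.09, 0.05], [0, 0, 0, -0.098, 0.346, 0.09, 0.05], [0, 0, 0, -0.098, 0.346, 0.09, 0.05], [0, 0, 0, -0.098, 0.346, 0.09, 0.05], [0, 0, 0, -0.098, 0.346, 0.09, 0.05], [0, 0, 0, -0.098, 0.346, 0.09, 0.05], [0, 0, 0, -0.098, 0.346, 0.09, 0.05], [0, 0, 0, -0.098, 0.346, 0.09, 0.05]]}}

```text
time: 2.75
tool_pos: [0.5732, -0.2777, 0.1686]
orientation: [0.96, 0.279, -0.0, 0.0]
ft_force: [-0.1, 1.0, 0.7]
finger_gap: 0.0502
finger_force: 0.0
```

```bash
python3 - <<'E'
from h import *
d=snap('wrist','w2.png'); print(proj(d,[[.57,-.275,.101],[.57,-.275,.06]]))
inc(.57,-.275,.17,-58.3)
E
```

```text
[[318.11812504 220.34914595]
 [318.9664007  203.3498334 ]]
t 2.8 pos [ 0.5735 -0.2788  0.1681] psi -57.67 q6 0.461 F [-0.5 -2.9 -0.9] gap 0.0497 ff 0.0
inc [0.0005 0.0007 0.0109] [-0.0009 -0.0051 -0.0019]
```

View pics/w2.png

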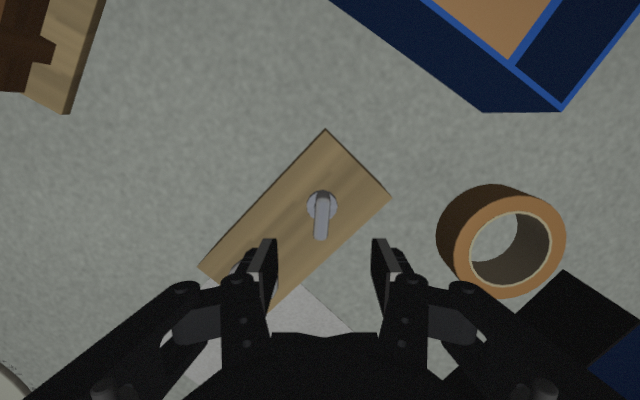

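The wrist view shows the turn between the fingers: the collar at about (321.5,207), and the grip running from (324,193) to (320,239), nearly along the image's vertical.

```bash
python3 - <<'E'
from h import *
d=snap('wrist')
im=d['img'][185:245,300:345].astype(int)
m=((im.max(2)-im.min(2))<22)&(im.mean(2)>75)
for y in range(5,60,3):
    x=np.where(m[y])[0]; print(y+185,(x.min()+300,x.max()+300,round(x.mean()+300,1)) if len(x) else None,end=' ')
print()
print(ray(d,[(321.5,206.5)],.068))
t=ray(d,[(323.5,195),(320.5,239)],.101);v=t[1]-t[0];print(t,np.linalg.norm(v),np.degrees(np.arctan2(v[1],v[0])),t.mean(0))
E
```

```text
190 None 193 (np.int64(313), np.int64(328), np.float64(317.5)) 196 (np.int64(308), np.int64(331), np.float64(317.7)) 199 (np.int64(306), np.int64(334), np.float64(320.0)) 202 (np.int64(305), np.int64(335), np.float64(320.0)) 205 (np.int64(305), np.int64(336), np.float64(320.7)) 208 (np.int64(305), np.int64(335), np.float64(320.0)) 211 (np.int64(306), np.int64(334), np.float64(320.0)) 214 (np.int64(308), np.int64(333), np.float64(320.5)) 217 (np.int64(311), np.int64(330), np.float64(320.5)) 220 (np.int64(313), np.int64(327), np.float64(320.0)) 223 (np.int64(312), np.int64(326), np.float64(319.0)) 226 (np.int64(312), np.int64(326), np.float64(319.0)) 229 (np.int64(312), np.int64(326), np.float64(319.0)) 232 (np.int64(312), np.int64(326), np.float64(319.0)) 235 (np.int64(312), np.int64(325), np.float64(318.5)) 238 (np.int64(313), np.int64(324), np.float64(318.5)) 241 (np.int64(344), np.int64(344), np.float64(344.0)) 244 (np.int64(341), np.int64(344), np.float64(342.5)) 
[[ 0.57135958 -0.27810639  0.068     ]]
[[ 0.58835836 -0.26930914  0.101     ]
 [ 0.55902885 -0.28522957  0.101     ]] 0.03337185029519406 -151.50633931719742 [ 0.5736936  -0.27726936  0.101     ]
```

```bash
python3 - <<'E'
from h import *
inc(.571,-.2765,.089,-59.5)
E
```

```text
t 2.85 pos [ 0.5729 -0.2765  0.1686] psi -57.67 q6 0.464 F [-0.4  0.3 -0.2] gap 0.0496 ff 0.0
inc [-0.0004  0.0006  0.0319] [-0.0016 -0.001   0.0796]
```

Emit:
{"op": "arm_command", "data": {"increments": [[0, 0, 0.032, -0.0016, -0.001, 0.02, 0.05], [0, 0, 0.032, -0.0016, -0.001, 0.05, 0.05], [0, 0, 0.032, -0.0016, -0.001, 0.07, 0.05], [0, 0, 0.032, -0.0016, -0.001, 0.08, 0.05], [0, 0, 0.032, -0.0016, -0.001, 0.08, 0.05], [0, 0, 0.032, -0.0016, -0.001, 0.08, 0.05]]}}

```text
time: 3.45
tool_pos: [0.5714, -0.2736, 0.0909]
orientation: [0.965, 0.263, 0.0, 0.0]
ft_force: [-0.8, -0.2, 0.4]
finger_gap: 0.0499
finger_force: 0.0
```

```bash
python3 - <<'E'
from h import *
inc(.571,-.2765,.089,-59.5)
E
```

```text
t 3.45 pos [ 0.5714 -0.2736  0.0909] psi -59.47 q6 0.497 F [-0.8 -0.2  0.4] gap 0.0499 ff 0.0
inc [ 0.0007 -0.0004  0.0006] [-0.0018  0.0023  0.0019]
```

Emit:
{"op": "arm_command", "data": {"increments": [[0, 0, 0, 0, 0, 0, 0.05], [0, 0, 0, 0, 0, 0, 0.05], [0, 0, 0, 0, 0, 0, 0.05]]}}

```text
time: 3.75
tool_pos: [0.5712, -0.2739, 0.0906]
orientation: [0.965, 0.263, 0.0, 0.0]
ft_force: [0.3, 0.5, 0.3]
finger_gap: 0.05
finger_force: 0.0
```

```bash
python3 - <<'E'
from h import *
inc(.571,-.2765,.089,-59.5)
E
```

```text
t 3.75 pos [ 0.5712 -0.2739  0.0906] psi -59.52 q6 0.497 F [0.3 0.5 0.3] gap 0.05 ff 0.0
inc [ 0.0009 -0.0005 -0.0004] [-0.0015  0.0021  0.0016]
```

Settled. Small correction, then I close gently.

Emit:
{"op": "arm_command", "data": {"increments": [[0, 0, 0, -0.0015, 0.002, 0.0015, 0.05], [0, 0, 0, -0.0015, 0.002, 0.0015, 0.03], [0, 0, 0, -0.0015, 0.002, 0.0015, 0.005], [0, 0, 0, -0.0015, 0.002, 0.0015, 0.005], [0, 0, 0, -0.0015, 0.002, 0.0015, 0.005], [0, 0, 0, -0.0015, 0.002, 0.0015, 0.005], [0, 0, 0, -0.0015, 0.002, 0.0015, 0.005], [0, 0, 0, -0.0015, 0.002, 0.0015, 0.005]], "force": 50}}

```text
time: 4.55
tool_pos: [0.5707, -0.2763, 0.0885]
orientation: [0.965, 0.263, 0.0, 0.0]
ft_force: [-0.7, -0.2, 1.8]
finger_gap: 0.0105
finger_force: 48.8
```

```bash
python3 - <<'E'
from h import *
inc(.571,-.2765,.18,-59.5)
print(read_state()['ft_torque'])
E
```

```text
t 4.55 pos [ 0.5707 -0.2763  0.0885] psi -59.53 q6 0.494 F [-0.7 -0.2  1.8] gap 0.0105 ff 48.8
inc [ 0.0001 -0.     -0.0005] [ 0.0002  0.0004 -0.0915]
[-0.05740538  0.03052045  0.00616453]
```

Emit:
{"op": "arm_command", "data": {"increments": [[0, 0, 0, 0, 0, -0.03, 0.005], [0, 0, 0, 0, 0, -0.06, 0.005], [0, 0, 0, 0, 0, -0.09, 0.005], [0, 0, 0, 0, 0, -0.09, 0.005], [0, 0, 0, 0, 0, -0.09, 0.005]]}}

```text
time: 5.05
tool_pos: [0.5707, -0.2762, 0.1786]
orientation: [0.965, 0.263, 0.0, 0.0]
ft_force: [-1.6, 0.2, -2.1]
finger_gap: 0.01
finger_force: 49.3
```

```bash
python3 - <<'E'
from h import *
d=snap('wrist','w3.png')
inc(.5513,.0687,.175,-48.6)
E
```

```text
t 5.1 pos [ 0.5702 -0.276   0.1777] psi -59.53 q6 0.494 F [ 0.6  0.5 -0.9] gap 0.0105 ff 49.3
inc [-0.001   0.0003 -0.1907] [ 0.1585 -0.3067  0.0029]
```

View pics/w3.png

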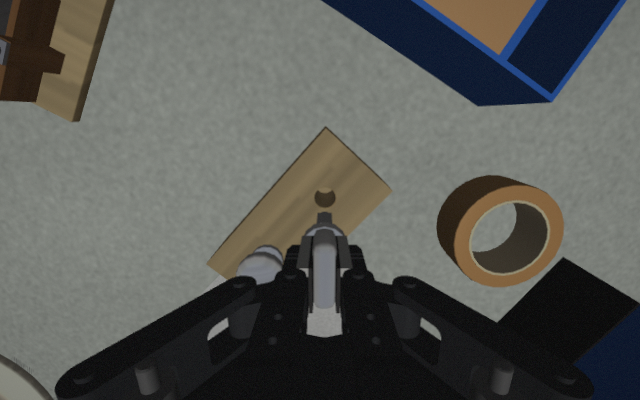

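The turn is held upright between the pads. Its grip top spans rows ~230–308 at column 323, and the spindle end is at about (325,213). I'll check its offset in the gripper.

```bash
python3 - <<'E'
from h import *
d=snap('wrist');s=read_state();p=s['tool_pos'];R=Rn.from_quat(s['orientation'])
im=d['img'][200:325,322:326].mean(1)
print([(200+i,int(v.mean())) for i,v in enumerate(im)][::2])
t=ray(d,[(323.5,231),(323.5,308)],p[2]+.0125);print(np.linalg.norm(t[0]-t[1]),R.inv().apply(t-p).round(4))
print(R.inv().apply(ray(d,[(324.5,213)],p[2]-.0285-.038)-p).round(4))
print(proj(d,[p+R.apply([a,0,z]) for a,z in((.017,-.0125),(-.017,-.0125),(.013,.0285),(-.013,.0285),(.013,.0205),(-.013,.0205),(0,.0715))]).round(1))
E
```

```text
[(200, 48), (202, 46), (204, 46), (206, 51), (208, 97), (210, 102), (212, 53), (214, 49), (216, 48), (218, 49), (220, 48), (222, 55), (224, 59), (226, 83), (228, 100), (230, 56), (232, 57), (234, 58), (236, 58), (238, 60), (240, 61), (242, 65), (244, 87), (246, 108), (248, 119), (250, 120), (252, 121), (254, 122), (256, 122), (258, 122), (260, 122), (262, 122), (264, 122), (266, 122), (268, 122), (270, 122), (272, 122), (274, 122), (276, 122), (278, 123), (280, 122), (282, 122), (284, 122), (286, 123), (288, 123), (290, 122), (292, 123), (294, 123), (296, 122), (298, 123), (300, 122), (302, 123), (304, 123), (306, 122), (308, 126), (310, 143), (312, 143), (314, 140), (316, 140), (318, 140), (320, 141), (322, 139), (324, 140)]
0.03864643036433849 [[ 0.024   0.0001 -0.0125]
 [-0.0147  0.0001 -0.0125]]
[[0.0046 0.0009 0.0665]]
[[323.3 245.9]
 [323.4 312.2]
 [323.3 221. ]
 [323.3 261.6]
 [323.3 226.2]
 [323.3 268.5]
 [323.3 216.8]]
```

Offset is about zero (within 1 mm, and the taper forgives 2.5 mm). I'll carry it to the lock at the hole's yaw of −48.6°.

Emit:
{"op": "arm_command", "data": {"increments": [[0, 0, -0.19, 0.0185, -0.0367, 0.003, 0.005], [0, 0, -0.19, 0.0485, -0.0967, 0.003, 0.005], [0, 0, -0.19, 0.0685, -0.1367, 0.003, 0.005], [0, 0, -0.19, 0.0885, -0.1767, 0.003, 0.005], [0, 0, -0.19, 0.1085, -0.2167, 0.003, 0.005], [0, 0, -0.19, 0.1285, -0.2567, 0.003, 0.005], [0, 0, -0.19, 0.15, -0.292, 0.003, 0.005], [0, 0, -0.19, 0.1585, -0.3065, 0.003, 0.005]]}}

```text
time: 5.95
tool_pos: [0.5507, 0.0716, 0.1743]
orientation: [0.935, 0.354, -0.001, -0.001]
ft_force: [0.5, -0.5, -0.6]
finger_gap: 0.0101
finger_force: 49.2
```

Emit:
{"op": "arm_command", "data": {"increments": [[0, 0, 0, 0, 0, 0, 0.005], [0, 0, 0, 0, 0, 0, 0.005], [0, 0, 0, 0, 0, 0, 0.005], [0, 0, 0, 0, 0, 0, 0.005]]}}

```text
time: 6.35
tool_pos: [0.5518, 0.0672, 0.1752]
orientation: [0.936, 0.352, -0.0, -0.0]
ft_force: [-0.2, 0.3, -0.7]
finger_gap: 0.0101
finger_force: 49.2
```

```bash
python3 - <<'E'
from h import *
inc(.5514,.0687,.148,-48.6)
d=snap('wrist','w4.png');s=read_state();p=s['tool_pos'];R=Rn.from_quat(s['orientation'])
print(proj(d,[[.5514,.0687,.064]]),proj(d,[p+R.apply([0,0,.0715])]))
a=d['img'][120:270,230:400];a=cv2.resize(a,None,fx=4,fy=4,interpolation=cv2.INTER_CUBIC)
cv2.imwrite('pics/w4z.png',a[:,:,::-1])
E
```

```text
t 6.35 pos [0.5518 0.0672 0.1752] psi -48.72 q6 0.864 F [-0.2  0.3 -0.7] gap 0.0101 ff 49.2
inc [-0.0002  0.0004 -0.0021] [ 0.0007 -0.0014  0.0272]
[[322.13640552 200.19758475]] [[323.67819282 216.60868863]]
```

View pics/w4z.png

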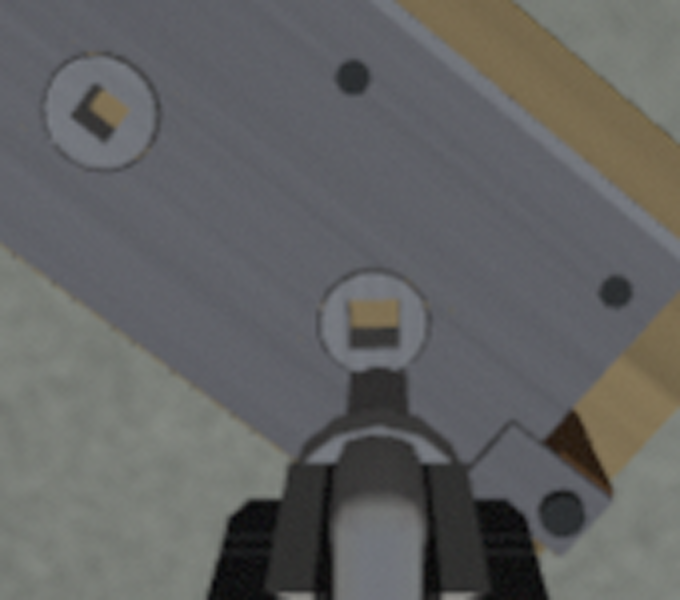

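The hole's sides are parallel to the gripper's axis, with its centre at px (323.4,200.3). The spindle axis is at col ~324.5. Correcting by about +0.7 and −1.2 mm, then I lower to just above the mouth.

Emit:
{"op": "arm_command", "data": {"increments": [[0, 0, 0, 0.0007, -0.0012, 0.01, 0.005], [0, 0, 0, 0.0007, -0.0012, 0.025, 0.005], [0, 0, 0, 0.0007, -0.0012, 0.034, 0.005], [0, 0, 0, 0.0007, -0.0012, 0.034, 0.005], [0, 0, 0, 0.0007, -0.0012, 0.034, 0.005]]}}

```text
time: 6.9
tool_pos: [0.5515, 0.0696, 0.1414]
orientation: [0.936, 0.353, -0.0, -0.0]
ft_force: [-0.5, -0.2, -1.0]
finger_gap: 0.0099
finger_force: 49.2
```

Emit:
{"op": "arm_command", "data": {"increments": [[0, 0, 0, 0, 0, 0.001, 0.005], [0, 0, 0, 0, 0, 0.002, 0.005], [0, 0, 0, 0, 0, 0.003, 0.005], [0, 0, 0, 0, 0, 0.004, 0.005], [0, 0, 0, 0, 0, 0.005, 0.005], [0, 0, 0, 0, 0, 0.005, 0.005]]}}

```text
time: 7.5
tool_pos: [0.5515, 0.0696, 0.1364]
orientation: [0.936, 0.353, -0.0, -0.0]
ft_force: [-0.3, -0.5, -1.0]
finger_gap: 0.01
finger_force: 49.2
```

```bash
python3 - <<'E'
from h import *
inc(.5514,.0687,.131,-48.6)
E
```

```text
t 7.5 pos [0.5515 0.0696 0.1364] psi -48.64 q6 0.867 F [-0.3 -0.5 -1. ] gap 0.01 ff 49.2
inc [-0.0001  0.0002 -0.0007] [-0.0007  0.0007  0.0054]
```

Emit:
{"op": "arm_command", "data": {"increments": [[0, 0, 0, -0.0007, 0.0007, 0, 0.005], [0, 0, 0, -0.0007, 0.0007, 0, 0.005], [0, 0, 0, -0.0007, 0.0007, 0.001, 0.005], [0, 0, 0, -0.0007, 0.0007, 0.002, 0.005], [0, 0, 0, -0.0007, 0.0007, 0.003, 0.005], [0, 0, 0, -0.0007, 0.0007, 0.003, 0.005]]}}

```text
time: 8.1
tool_pos: [0.5514, 0.0687, 0.1333]
orientation: [0.936, 0.353, -0.0, -0.0]
ft_force: [-0.3, -0.7, -1.5]
finger_gap: 0.0104
finger_force: 49.2
```

```bash
python3 - <<'E'
from h import *
inc(.5515,.0686,.131,-48.6);print(read_state()['ft_torque'])
E
```

```text
t 8.1 pos [0.5514 0.0687 0.1333] psi -48.64 q6 0.865 F [-0.3 -0.7 -1.5] gap 0.0104 ff 49.2
inc [-0.0002  0.0003 -0.0007] [0.     0.0001 0.0023]
[ 0.01704693 -0.0513192  -0.06398444]
```

Emit:
{"op": "arm_command", "data": {"increments": [[0, 0, 0, 0, 0, 0.0005, 0.005], [0, 0, 0, 0, 0, 0.001, 0.005], [0, 0, 0, 0, 0, 0.0015, 0.005], [0, 0, 0, 0, 0, 0.002, 0.005], [0, 0, 0, 0, 0, 0.002, 0.005], [0, 0, 0, 0, 0, 0.002, 0.005]]}}

```text
time: 8.7
tool_pos: [0.5515, 0.0687, 0.1315]
orientation: [0.936, 0.353, -0.0, -0.0]
ft_force: [0.0, -0.5, -0.7]
finger_gap: 0.01
finger_force: 49.2
```

Emit:
{"op": "arm_command", "data": {"increments": [[0, 0, 0, 0, 0, 0.0004, 0.005], [0, 0, 0, 0, 0, 0.0007, 0.005], [0, 0, 0, 0, 0, 0.001, 0.005], [0, 0, 0, 0, 0, 0.001, 0.005]]}}

```text
time: 9.1
tool_pos: [0.5515, 0.0687, 0.1304]
orientation: [0.936, 0.353, -0.0, -0.0]
ft_force: [0.1, -0.3, -1.2]
finger_gap: 0.01
finger_force: 49.2
```

Emit:
{"op": "arm_command", "data": {"increments": [[0, 0, 0, 0, 0, 0.0004, 0.005], [0, 0, 0, 0, 0, 0.0007, 0.005], [0, 0, 0, 0, 0, 0.001, 0.005], [0, 0, 0, 0, 0, 0.001, 0.005]]}}

```text
time: 9.5
tool_pos: [0.5515, 0.0686, 0.1294]
orientation: [0.936, 0.353, -0.0, 0.0]
ft_force: [-0.4, -0.3, -2.0]
finger_gap: 0.0102
finger_force: 49.2
```

Emit:
{"op": "arm_command", "data": {"increments": [[0, 0, 0, 0, 0, 0.0004, 0.005], [0, 0, 0, 0, 0, 0.0007, 0.005], [0, 0, 0, 0, 0, 0.001, 0.005], [0, 0, 0, 0, 0, 0.001, 0.005]]}}

```text
time: 9.9
tool_pos: [0.5515, 0.0687, 0.1284]
orientation: [0.936, 0.353, -0.0, -0.0]
ft_force: [0.0, 0.7, -0.6]
finger_gap: 0.0102
finger_force: 49.2
```

No contact force and 2 mm past the shoulder height, so the squares match. Going on down.

Emit:
{"op": "arm_command", "data": {"increments": [[0, 0, 0, 0, 0, 0.0007, 0.005], [0, 0, 0, 0, 0, 0.0014, 0.005], [0, 0, 0, 0, 0, 0.0021, 0.005], [0, 0, 0, 0, 0, 0.003, 0.005], [0, 0, 0, 0, 0, 0.004, 0.005], [0, 0, 0, 0, 0, 0.005, 0.005]]}}

```text
time: 10.5
tool_pos: [0.5515, 0.0687, 0.1234]
orientation: [0.936, 0.353, -0.0, -0.0]
ft_force: [-0.2, 0.2, -1.1]
finger_gap: 0.0102
finger_force: 49.2
```

Emit:
{"op": "arm_command", "data": {"increments": [[0, 0, 0, 0, 0, 0.002, 0.005], [0, 0, 0, 0, 0, 0.004, 0.005], [0, 0, 0, 0, 0, 0.006, 0.005], [0, 0, 0, 0, 0, 0.008, 0.005], [0, 0, 0, 0, 0, 0.01, 0.005], [0, 0, 0, 0, 0, 0.012, 0.005], [0, 0, 0, 0, 0, 0.014, 0.005], [0, 0, 0, 0, 0, 0.014, 0.005]]}}

```text
time: 11.3
tool_pos: [0.5514, 0.0686, 0.1092]
orientation: [0.936, 0.353, -0.0, -0.0]
ft_force: [0.8, -0.2, -0.1]
finger_gap: 0.0103
finger_force: 49.2
```

Emit:
{"op": "arm_command", "data": {"increments": [[0, 0, 0, 0, 0, 0.002, 0.005], [0, 0, 0, 0, 0, 0.004, 0.005], [0, 0, 0, 0, 0, 0.006, 0.005], [0, 0, 0, 0, 0, 0.008, 0.005], [0, 0, 0, 0, 0, 0.01, 0.005], [0, 0, 0, 0, 0, 0.012, 0.005], [0, 0, 0, 0, 0, 0.014, 0.005], [0, 0, 0, 0, 0, 0.014, 0.005]]}}

```text
time: 12.1
tool_pos: [0.5515, 0.0686, 0.0952]
orientation: [0.936, 0.353, -0.0, -0.0]
ft_force: [-0.4, 0.0, -1.1]
finger_gap: 0.01
finger_force: 49.2
```

Emit:
{"op": "arm_command", "data": {"increments": [[0, 0, 0, 0, 0, 0.0005, 0.005], [0, 0, 0, 0, 0, 0.001, 0.005], [0, 0, 0, 0, 0, 0.0015, 0.005], [0, 0, 0, 0, 0, 0.002, 0.005], [0, 0, 0, 0, 0, 0.002, 0.005], [0, 0, 0, 0, 0, 0.002, 0.005]]}}

```text
time: 12.7
tool_pos: [0.5515, 0.0687, 0.0935]
orientation: [0.936, 0.353, -0.0, -0.0]
ft_force: [0.0, -0.3, -0.8]
finger_gap: 0.0106
finger_force: 49.2
```

Emit:
{"op": "arm_command", "data": {"increments": [[0, 0, 0, 0, 0, 0.0003, 0.005], [0, 0, 0, 0, 0, 0.0006, 0.005], [0, 0, 0, 0, 0, 0.0006, 0.005], [0, 0, 0, 0, 0, 0.0006, 0.005]]}}

```text
time: 13.1
tool_pos: [0.5515, 0.0687, 0.0929]
orientation: [0.936, 0.353, -0.0, 0.0]
ft_force: [-0.0, -0.6, -1.5]
finger_gap: 0.0102
finger_force: 49.2
```

Emit:
{"op": "arm_command", "data": {"increments": [[0, 0, 0, 0, 0, 0.0003, 0.005], [0, 0, 0, 0, 0, 0.0005, 0.005], [0, 0, 0, 0, 0, 0.0005, 0.005], [0, 0, 0, 0, 0, 0.0005, 0.005]]}}

```text
time: 13.5
tool_pos: [0.5516, 0.0687, 0.0925]
orientation: [0.936, 0.353, 0.0, 0.0]
ft_force: [0.0, -0.2, 3.5]
finger_gap: 0.01
finger_force: 49.9
```

Contact at exactly the home height. Now I turn it clockwise, in stages.

Emit:
{"op": "arm_command", "data": {"increments": [[0, 0, 0.08, 0, 0, 0, 0.005], [0, 0, 0.18, 0, 0, 0, 0.005], [0, 0, 0.28, 0, 0, 0, 0.005], [0, 0, 0.38, 0, 0, 0, 0.005], [0, 0, 0.45, 0, 0, 0, 0.005], [0, 0, 0.5, 0, 0, 0, 0.005], [0, 0, 0.5, 0, 0, 0, 0.005]], "force": 80}}

```text
time: 14.2
tool_pos: [0.5515, 0.0685, 0.0925]
orientation: [0.994, 0.11, -0.0, 0.0]
ft_force: [-1.4, -2.1, 5.4]
finger_gap: 0.0094
finger_force: 80.3
```

```bash
python3 - <<'E'
from h import *
inc(.5515,.0687,.0925,-130);print(read_state()['ft_torque'])
E
```

```text
t 14.2 pos [0.5515 0.0685 0.0925] psi -77.4 q6 1.367 F [-1.4 -2.1  5.4] gap 0.0094 ff 80.3
inc [ 3.00e-04 -1.00e-04  9.18e-01] [ 0.0001 -0.0002  0.    ]
[-0.50761127  0.35166429  0.01999344]
```

Emit:
{"op": "arm_command", "data": {"increments": [[0, 0, 0.1, 0, 0, 0, 0.005], [0, 0, 0.2, 0, 0, 0, 0.005], [0, 0, 0.3, 0, 0, 0, 0.005], [0, 0, 0.4, 0, 0, 0, 0.005], [0, 0, 0.5, 0, 0, 0, 0.005], [0, 0, 0.6, 0, 0, 0, 0.005], [0, 0, 0.7, 0, 0, 0, 0.005], [0, 0, 0.7, 0, 0, 0, 0.005]]}}

```text
time: 15.0
tool_pos: [0.5515, 0.0686, 0.0925]
orientation: [0.971, -0.239, 0.0, 0.0]
ft_force: [-1.7, -0.6, 5.8]
finger_gap: 0.0098
finger_force: 80.4
```

```bash
python3 - <<'E'
from h import *
inc(.5515,.0687,.0925,-130);print(read_state()['ft_torque'])
E
```

```text
t 15.0 pos [0.5515 0.0686 0.0925] psi -117.62 q6 2.069 F [-1.7 -0.6  5.8] gap 0.0098 ff 80.4
inc [ 1.000e-04 -1.000e-04  2.161e-01] [-0.0001 -0.0001  0.    ]
[-0.22972296  0.34392019  0.08830531]
```

Emit:
{"op": "arm_command", "data": {"increments": [[0, 0, 0.06, 0, 0, 0, 0.005], [0, 0, 0.12, 0, 0, 0, 0.005], [0, 0, 0.17, 0, 0, 0, 0.005], [0, 0, 0.21, 0, 0, 0, 0.005], [0, 0, 0.21, 0, 0, 0, 0.005]]}}

```text
time: 15.5
tool_pos: [0.5515, 0.0686, 0.0925]
orientation: [0.941, -0.338, 0.0, 0.0]
ft_force: [-1.6, -0.9, 5.5]
finger_gap: 0.0096
finger_force: 80.2
```

```bash
python3 - <<'E'
from h import *
inc(.5515,.0687,.0925,-135);print(read_state()['ft_torque'])
d=snap('scene');
a=d['img'][195:300,350:470];a=cv2.resize(a,None,fx=5,fy=5,interpolation=cv2.INTER_CUBIC)
cv2.imwrite('pics/s5.png',a[:,:,::-1])
d=snap('wrist','w5.png')
n=np.array([np.cos(np.radians(2)),np.sin(np.radians(2)),0])
print(proj(d,[np.array([.5514,.0687,.0555])+n*(.05+.0085+e) for e in(-.005,0,.01,.02)]).round(0))
E
```

```text
t 15.5 pos [0.5515 0.0686 0.0925] psi -129.52 q6 2.277 F [-1.6 -0.9  5.5] gap 0.0096 ff 80.2
inc [-0.     -0.0002  0.0957] [-0.0001 -0.      0.    ]
[-0.14453912  0.34153855  0.0585907 ]
[[262. 173.]
 [256. 166.]
 [243. 153.]
 [230. 139.]]
```

View pics/s5.png

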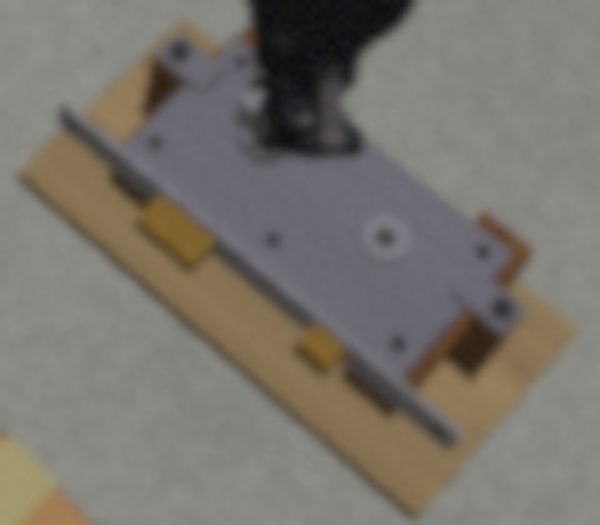

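The bolt (wide brass at crop (178,230)) is out, slightly beyond the 14 mm latch at (320,348). I'll turn on to the stop, watching torque.

Emit:
{"op": "arm_command", "data": {"increments": [[0, 0, 0.03, 0, 0, 0, 0.005], [0, 0, 0.06, 0, 0, 0, 0.005], [0, 0, 0.06, 0, 0, 0, 0.005]]}}

```text
time: 15.9
tool_pos: [0.5515, 0.0686, 0.0925]
orientation: [0.931, -0.366, 0.0, 0.0]
ft_force: [-1.7, -0.4, 4.3]
finger_gap: 0.0098
finger_force: 80.2
```

```bash
python3 - <<'E'
from h import *
inc(.5515,.0687,.0925,-135);print(read_state()['ft_torque'],read_state()['effort'][5])
d=snap('scene');im=cv2.cvtColor(d['img'],cv2.COLOR_RGB2HSV)
m=cv2.inRange(im[195:300,350:470],(12,130,60),(30,255,255))
n,l,st,c=cv2.connectedComponentsWithStats(m)
k=np.where(st[:,4]>10)[0][1:];print(st[k],c[k]+[350,195])
ct=np.array([.5514,.0687,.061]);r=np.radians(2.2)
n_=np.array([np.cos(r),np.sin(r),0]);u=np.array([-n_[1],n_[0],0])
# bolt outer top edge, in scene: row/col of outermost brass pixels along n for each part
for i in k:
    ys,xs=np.where(l==i); P=ray(d,np.c_[xs+350,ys+195],.061)-ct
    a=P@n_;b=P@u; print('out(mm)',1e3*(np.percentile(a,[2,98])-.052),'y',1e3*np.percentile(b,[2,98]))
E
```

```text
t 15.9 pos [0.5515 0.0686 0.0925] psi -132.93 q6 2.337 F [-1.7 -0.4  4.3] gap 0.0098 ff 80.2
inc [-0.     -0.0002  0.0361] [-0.0001 -0.      0.    ]
[-0.06601016  0.25556733  0.07312147] 0.8978912606835365
[[ 28  40  14  14 110]
 [ 83  64  11  12  26]
 [ 60  66   8   8  45]] [[384.21818182 241.11818182]
 [439.         263.92307692]
 [413.48888889 264.57777778]]
out(mm) [ 6.12236878 24.64669216] y [-17.09323259  16.01178923]
out(mm) [-44.2878711   -9.58831713] y [121.96262559 126.46594379]
out(mm) [ 5.88067985 19.8669844 ] y [76.48890831 91.89892036]
```

Emit:
{"op": "arm_command", "data": {"increments": [[0, 0, 0.03, 0, 0, 0, 0.005], [0, 0, 0.05, 0, 0, 0, 0.005], [0, 0, 0.05, 0, 0, 0, 0.005], [0, 0, 0.05, 0, 0, 0, 0.005]]}}

```text
time: 16.35
tool_pos: [0.5515, 0.0686, 0.0925]
orientation: [0.921, -0.389, 0.0, 0.0]
ft_force: [-1.0, -0.7, 5.8]
finger_gap: 0.01
finger_force: 80.2
```

```bash
cat > b.py <<'E'
from h import *
inc(.5515,.0687,.0925,2);print(read_state()['ft_torque'],read_state()['effort'][5])
d=snap('scene');im=cv2.cvtColor(d['img'],cv2.COLOR_RGB2HSV)
m=cv2.inRange(im[195:300,350:470],(12,130,60),(30,255,255))
n,l,st,c=cv2.connectedComponentsWithStats(m)
r=np.radians(2.2);n_=np.array([np.cos(r),np.sin(r),0]);u=np.array([-n_[1],n_[0],0])
for i in range(1,n):
    if st[i,4]<8: continue
    ys,xs=np.where(l==i); P=ray(d,np.c_[xs+350,ys+195],.061)-np.array([.5514,.0687,.061])
    print(st[i,4],'out(mm)',1e3*(np.percentile(P@n_,[2,98])-.055),'y',1e3*np.percentile(P@u,[2,98]))
E
python3 b.py
```

```text
t 16.35 pos [0.5515 0.0686 0.0925] psi -135.73 q6 2.385 F [-1.  -0.7  5.8] gap 0.01 ff 80.2
inc [ 2.0000e-04 -1.0000e-04 -2.4038e+00] [-0.0001 -0.      0.    ]
[-0.04755228  0.25406629  0.10827686] 0.13907558284699917
115 out(mm) [ 3.00101083 22.43285843] y [-17.0852147   16.00923067]
27 out(mm) [-48.08719356 -12.65820618] y [121.62613175 126.52854825]
47 out(mm) [ 2.59079666 16.85584082] y [76.30554885 91.89512618]
```

Emit:
{"op": "arm_command", "data": {"increments": [[0, 0, 0.03, 0, 0, 0, 0.005], [0, 0, 0.05, 0, 0, 0, 0.005], [0, 0, 0.05, 0, 0, 0, 0.005], [0, 0, 0.05, 0, 0, 0, 0.005]]}}

```text
time: 16.8
tool_pos: [0.5516, 0.0686, 0.0926]
orientation: [0.911, -0.412, 0.0, -0.0]
ft_force: [-2.3, 0.3, 4.4]
finger_gap: 0.01
finger_force: 80.3
```

```bash
python3 b.py
```

```text
t 16.8 pos [0.5516 0.0686 0.0926] psi -138.6 q6 2.436 F [-2.3  0.3  4.4] gap 0.01 ff 80.3
inc [ 2.000e-04 -3.000e-04 -2.454e+00] [-0.0001  0.      0.0001]
[-0.00181219  0.28092741  0.09686473] 0.14596170745790005
118 out(mm) [ 3.17265376 22.69940253] y [-17.08040397  16.0334266 ]
28 out(mm) [-47.41110811 -12.72809523] y [121.34395592 126.42719836]
47 out(mm) [ 2.89275516 16.85584082] y [74.97522233 91.89512618]
```

Emit:
{"op": "arm_command", "data": {"increments": [[0, 0, 0.03, 0, 0, 0, 0.005], [0, 0, 0.05, 0, 0, 0, 0.005], [0, 0, 0.05, 0, 0, 0, 0.005]]}}

```text
time: 17.15
tool_pos: [0.5516, 0.0687, 0.0925]
orientation: [0.901, -0.434, 0.0, -0.0]
ft_force: [-1.5, -0.5, 5.3]
finger_gap: 0.0095
finger_force: 80.3
```

```bash
python3 b.py
```

```text
t 17.15 pos [0.5516 0.0687 0.0925] psi -141.5 q6 2.486 F [-1.5 -0.5  5.3] gap 0.0095 ff 80.3
inc [ 2.0000e-04 -2.0000e-04 -2.5045e+00] [-0.0001  0.      0.    ]
[-0.05548286  0.30948944  0.21327808] 0.8140810020267963
117 out(mm) [ 3.48031563 22.70425236] y [-16.55249916  16.05989791]
29 out(mm) [-48.99501919 -12.79798429] y [121.6285678  126.40782565]
47 out(mm) [ 2.89275516 16.85584082] y [74.97522233 91.89512618]
```

The torque is rising while the bolt position stays fixed at about 19.9 mm, so it is at its outer stop. Now back anticlockwise.

Emit:
{"op": "arm_command", "data": {"increments": [[0, 0, -0.1, 0, 0, 0, 0.005], [0, 0, -0.23, 0, 0, 0, 0.005], [0, 0, -0.36, 0, 0, 0, 0.005], [0, 0, -0.49, 0, 0, 0, 0.005], [0, 0, -0.62, 0, 0, 0, 0.005], [0, 0, -0.75, 0, 0, 0, 0.005], [0, 0, -0.88, 0, 0, 0, 0.005], [0, 0, -1.0, 0, 0, 0, 0.005]]}}

```text
time: 18.0
tool_pos: [0.5515, 0.0684, 0.0926]
orientation: [0.999, 0.053, 0.0, 0.0]
ft_force: [-2.3, -3.8, 5.7]
finger_gap: 0.01
finger_force: 80.8
```

Emit:
{"op": "arm_command", "data": {"increments": [[0, 0, -0.13, 0, 0, 0, 0.005], [0, 0, -0.25, 0, 0, 0, 0.005], [0, 0, -0.37, 0, 0, 0, 0.005], [0, 0, -0.49, 0, 0, 0, 0.005], [0, 0, -0.61, 0, 0, 0, 0.005], [0, 0, -0.73, 0, 0, 0, 0.005], [0, 0, -0.85, 0, 0, 0, 0.005], [0, 0, -0.95, 0, 0, 0, 0.005]]}}

```text
time: 18.8
tool_pos: [0.5517, 0.0683, 0.0926]
orientation: [0.864, 0.504, 0.0, 0.0]
ft_force: [-0.1, -4.5, 5.7]
finger_gap: 0.0099
finger_force: 80.8
```

```bash
python3 b.py
```

```text
t 18.8 pos [0.5517 0.0683 0.0926] psi -29.47 q6 0.531 F [-0.1 -4.5  5.7] gap 0.0099 ff 80.8
inc [ 4.000e-04  4.000e-04 -5.492e-01] [ 0.0003 -0.0003  0.0001]
[-0.78734719  0.25702805 -0.19774706] 2.5727511942386627
91 out(mm) [ 3.04780169 18.46487962] y [-17.12370191  15.99592615]
30 out(mm) [-48.96269135 -12.86787334] y [121.82835992 127.64233101]
47 out(mm) [ 2.89275516 16.85584082] y [74.97522233 91.89512618]
```

Emit:
{"op": "arm_command", "data": {"increments": [[0, 0, -0.1, 0, 0, 0, 0.005], [0, 0, -0.2, 0, 0, 0, 0.005], [0, 0, -0.3, 0, 0, 0, 0.005], [0, 0, -0.4, 0, 0, 0, 0.005], [0, 0, -0.48, 0, 0, 0, 0.005], [0, 0, -0.54, 0, 0, 0, 0.005], [0, 0, -0.54, 0, 0, 0, 0.005]]}}

```text
time: 19.55
tool_pos: [0.5518, 0.0683, 0.0926]
orientation: [0.699, 0.715, -0.0, 0.0]
ft_force: [-0.4, -5.1, 5.1]
finger_gap: 0.0095
finger_force: 80.6
```

```bash
python3 b.py
```

```text
t 19.55 pos [0.5518 0.0683 0.0926] psi 1.27 q6 -0.006 F [-0.4 -5.1  5.1] gap 0.0095 ff 80.6
inc [ 0.0005  0.0005 -0.0127] [ 0.0005 -0.0003  0.0001]
[-1.058872    0.11087107 -0.08069687] -2.1003875881433487
31 out(mm) [-48.93036351 -11.98486526] y [121.55234823 127.01288042]
45 out(mm) [ 2.88067985 16.8669844 ] y [76.48890831 91.89892036]
```

Emit:
{"op": "arm_command", "data": {"increments": [[0, 0, -0.04, 0, 0, 0, 0.005], [0, 0, -0.08, 0, 0, 0, 0.005], [0, 0, -0.08, 0, 0, 0, 0.005]]}}

```text
time: 19.9
tool_pos: [0.5518, 0.0683, 0.0926]
orientation: [0.671, 0.742, -0.0, 0.0]
ft_force: [-0.5, -4.9, 4.9]
finger_gap: 0.0098
finger_force: 80.6
```

```bash
python3 b.py
```

```text
t 19.9 pos [0.5518 0.0683 0.0926] psi 5.78 q6 -0.084 F [-0.5 -4.9  4.9] gap 0.0098 ff 80.6
inc [0.0005 0.0006 0.0659] [ 0.0004 -0.0002  0.0001]
[-0.99303777  0.04021555 -0.11881758] -1.1724164709448814
31 out(mm) [-48.93036351 -11.98486526] y [121.49229255 126.46366927]
47 out(mm) [ 2.59079666 16.85584082] y [76.30554885 91.89512618]
```

Emit:
{"op": "arm_command", "data": {"increments": [[0, 0, -0.04, 0, 0, 0, 0.005], [0, 0, -0.07, 0, 0, 0, 0.005], [0, 0, -0.07, 0, 0, 0, 0.005]]}}

```text
time: 20.25
tool_pos: [0.5518, 0.0683, 0.0926]
orientation: [0.644, 0.765, 0.0, 0.0]
ft_force: [-0.0, -5.2, 5.0]
finger_gap: 0.0099
finger_force: 80.6
```

```bash
python3 b.py
```

```text
t 20.25 pos [0.5518 0.0683 0.0926] psi 9.77 q6 -0.154 F [-0.  -5.2  5. ] gap 0.0099 ff 80.6
inc [0.0006 0.0006 0.1356] [ 0.0005 -0.0002  0.0001]
[-1.09116502  0.05751843 -0.07750497] -0.9314069151878357
28 out(mm) [-49.02734702 -12.72809523] y [121.63279415 126.42719836]
46 out(mm) [ 2.8867175  16.86141261] y [76.27525693 91.89702327]
```

Emit:
{"op": "arm_command", "data": {"increments": [[0, 0, -0.03, 0, 0, 0, 0.005], [0, 0, -0.05, 0, 0, 0, 0.005], [0, 0, -0.05, 0, 0, 0, 0.005]]}}

```text
time: 20.6
tool_pos: [0.5518, 0.0683, 0.0926]
orientation: [0.625, 0.78, 0.0, 0.0]
ft_force: [-0.5, -5.5, 4.9]
finger_gap: 0.0097
finger_force: 80.6
```

```bash
python3 b.py; python3 - <<'E'
from h import *
d=snap('scene');a=d['img'][205:290,355:455];a=cv2.resize(a,None,fx=6,fy=6,interpolation=cv2.INTER_CUBIC)
cv2.imwrite('pics/s6.png',a[:,:,::-1])
E
```

```text
t 20.6 pos [0.5518 0.0683 0.0926] psi 12.61 q6 -0.204 F [-0.5 -5.5  4.9] gap 0.0097 ff 80.6
inc [0.0006 0.0006 0.1851] [ 0.0005 -0.0002  0.0001]
[-0.99519295  0.00693377 -0.10791314] -0.6969646923244
30 out(mm) [-48.96269135 -11.94673944] y [121.41858951 126.38845293]
47 out(mm) [ 2.59079666 16.85584082] y [76.31103595 91.89512618]
```

View pics/s6.png

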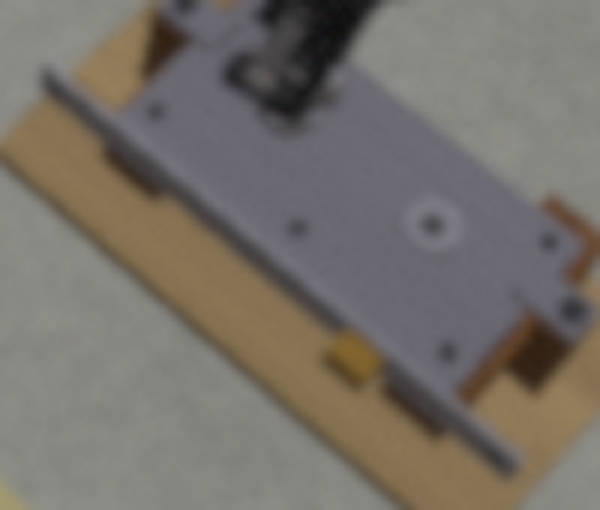

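The bolt no longer shows beyond the forend. I've used up my picture budget (one over), so I go on with numbers only: first the grip's angle within the fingers, in case it slipped.

```bash
cat > g.py <<'E'
from h import *
def tilt(im):
    g=cv2.GaussianBlur(im.mean(2),(0,0),1)
    o=[]
    for y in range(252,304,4):
        r=g[y,300:348]; dr=np.gradient(r); c=24
        a=np.argmax(dr[8:c])+8; b=np.argmin(dr[c:40])+c
        o.append((y,a+300,b+300))
    o=np.array(o);return o, np.degrees(np.polyfit(o[:,0],(o[:,1]+o[:,2])/2,1)[0]*np.pi/180*180/np.pi)
for f in ('w3.png','w5.png'):
    o,t=tilt(cv2.imread('pics/'+f).astype(float));print(f,t,o[:,1],o[:,2])
o,t=tilt(snap('wrist')['img'].astype(float));print('now',t,o[:,1],o[:,2])
E
python3 g.py
```

```text
w3.png -0.6689754476114848 [313 313 313 313 313 313 313 313 313 313 313 313 313] [336 335 335 335 335 335 335 335 335 335 335 334 334]
w5.png -0.19675748459172931 [313 313 313 313 313 313 313 314 314 314 314 314 314] [336 335 335 335 335 334 334 334 334 334 334 334 334]
now -0.19675748459172931 [313 313 313 313 313 313 313 314 314 314 314 314 314] [336 335 335 335 335 334 334 334 334 334 334 334 334]
```

No slip, and ψ is past the expected stop. One more small push to confirm, then I compare the bolt-nose region with the start picture.

Emit:
{"op": "arm_command", "data": {"increments": [[0, 0, -0.03, 0, 0, 0, 0.005], [0, 0, -0.05, 0, 0, 0, 0.005], [0, 0, -0.05, 0, 0, 0, 0.005]]}}

```text
time: 21.05
tool_pos: [0.5519, 0.0683, 0.0926]
orientation: [0.606, 0.796, 0.0, 0.0]
ft_force: [0.1, -6.1, 5.1]
finger_gap: 0.0093
finger_force: 81.0
```

```bash
python3 b.py; python3 - <<'E'
from h import *
a=cv2.imread('pics/scene0.png').astype(float)
d=snap('scene');b=d['img'][:,:,::-1].astype(float)
r=np.radians(2.2);n_=np.array([np.cos(r),np.sin(r),0]);u=np.array([-n_[1],n_[0],0])
for e in(-.001,.001,.003,.005,.007):
    for z in(.061,.0555,.05):
        p=np.round(proj(d,[np.array([.5514,.0687,z])+n_*(.055+e)+u*k for k in np.linspace(-.015,.015,12)])).astype(int)
        print(e,z,a[p[:,1],p[:,0]].mean(0).round(0),b[p[:,1],p[:,0]].mean(0).round(0))
E
python3 g.py|tail -1
```

```text
t 21.05 pos [0.5519 0.0683 0.0926] psi 15.46 q6 -0.253 F [ 0.1 -6.1  5.1] gap 0.0093 ff 81.0
inc [0.0007 0.0006 0.235 ] [ 0.0005 -0.0003  0.0001]
[-1.06164618  0.06722002 -0.26513739] -0.8292742073535919
30 out(mm) [-48.06450742 -12.86787334] y [121.50809611 127.55153379]
46 out(mm) [ 2.58474004 16.58205917] y [76.27525693 91.89702327]
-0.001 0.061 [93. 90. 93.] [99. 94. 96.]
-0.001 0.0555 [66. 70. 76.] [77. 75. 78.]
-0.001 0.05 [50. 62. 72.] [66. 69. 74.]
0.001 0.061 [70. 72. 78.] [81. 79. 81.]
0.001 0.0555 [51. 61. 70.] [67. 68. 72.]
0.001 0.05 [56. 71. 82.] [67. 76. 84.]
0.003 0.061 [53. 62. 70.] [69. 69. 73.]
0.003 0.0555 [54. 67. 78.] [66. 73. 80.]
0.003 0.05 [66. 85. 99.] [ 71.  89. 103.]
0.005 0.061 [50. 62. 72.] [65. 69. 75.]
0.005 0.0555 [62. 78. 91.] [69. 83. 94.]
0.005 0.05 [ 73.  99. 115.] [ 77. 102. 120.]
0.007 0.061 [60. 75. 87.] [68. 80. 90.]
0.007 0.0555 [ 70.  94. 110.] [ 74.  97. 113.]
0.007 0.05 [ 76. 104. 123.] [ 78. 108. 127.]
now -0.19675748459172931 [313 313 313 313 313 313 313 314 314 314 314 314 314] [336 335 335 335 335 334 334 334 334 334 334 334 334]
```

The torque rose to 0.27 N m, so the inner stop is reached, and the nose region now shows even less brass than at the start. I relax the twist within the slack, open, and lift.

Emit:
{"op": "arm_command", "data": {"increments": [[0, 0, 0.05, 0, 0, 0, 0.005], [0, 0, 0.1, 0, 0, -0.0002, 0.005], [0, 0, 0.1, 0, 0, -0.0002, 0.03], [0, 0, 0.1, 0, 0, -0.0002, 0.03], [0, 0, 0.1, 0, 0, -0.0002, 0.03], [0, 0, 0.1, 0, 0, -0.0002, 0.03]]}}

```text
time: 21.8
tool_pos: [0.5515, 0.0687, 0.0925]
orientation: [0.644, 0.765, 0.0, -0.0]
ft_force: [-0.5, -0.3, -0.9]
finger_gap: 0.0301
finger_force: 0.0
```

```bash
python3 b.py; python3 g.py|tail -1
```

```text
t 21.8 pos [0.5515 0.0687 0.0925] psi 9.83 q6 -0.155 F [-0.5 -0.3 -0.9] gap 0.0301 ff 0.0
inc [-0.000e+00 -1.000e-04  1.366e-01] [-0.  0.  0.]
[ 0.02686506 -0.00043337 -0.02051438] -0.017697052680887282
28 out(mm) [-49.02734702 -12.72809523] y [121.82254233 126.42719836]
46 out(mm) [ 2.58474004 16.86141261] y [76.49032176 91.89702327]
now -2.6365502935278813 [315 315 315 315 315 314 314 314 314 314 314 313 313] [335 335 335 335 335 335 334 334 334 334 333 333 333]
```

Released cleanly. Lifting straight up.

Emit:
{"op": "arm_command", "data": {"increments": [[0, 0, 0, 0, 0, -0.01, 0.03], [0, 0, 0, 0, 0, -0.03, 0.03], [0, 0, 0, 0, 0, -0.06, 0.03], [0, 0, 0, 0, 0, -0.1, 0.03], [0, 0, 0, 0, 0, -0.13, 0.03], [0, 0, 0, 0, 0, -0.13, 0.03], [0, 0, 0, 0, 0, -0.13, 0.03], [0, 0, 0, 0, 0, -0.13, 0.03]]}}

```text
time: 22.7
tool_pos: [0.551, 0.0687, 0.222]
orientation: [0.644, 0.765, -0.0, -0.0]
ft_force: [-0.6, -1.3, -0.8]
finger_gap: 0.0298
finger_force: 0.0
```

```bash
python3 b.py; python3 - <<'E'
from h import *
d=snap('wrist','w9.png');s=read_state()
im=d['img'].astype(int)
p=proj(d,[[.5515,.0687,.105],[.5515,.0687,.064]]);print(p)
# bright (grip top) blob near p[0]
g=im.mean(2);m=((g>95)&((im.max(2)-im.min(2))<30)).astype(np.uint8)
x,y=p[0].astype(int);w=45;sub=m[y-w:y+w,x-w:x+w]
n,l,st,c=cv2.connectedComponentsWithStats(sub)
for i in range(1,n):
    if st[i,4]>60:
        k=cv2.minAreaRect(np.argwhere(l==i)[:,::-1].astype(np.float32))
        q=cv2.boxPoints(k)+[x-w,y-w];P=ray(d,q,.105);print(st[i,4],k[1],P.mean(0),np.linalg.norm(P[1]-P[0]),np.linalg.norm(P[2]-P[1]),np.degrees(np.arctan2(*(P[1]-P[0])[1::-1])))
E
```

```text
t 22.7 pos [0.551  0.0687 0.222 ] psi 9.8 q6 -0.155 F [-0.6 -1.3 -0.8] gap 0.0298 ff 0.0
inc [-1.200e-03 -1.000e-04  1.361e-01] [-1.000e-04  7.000e-04  1.295e-01]
[ 0.00436587 -0.02633756  0.02764138] -0.0018334313062950969
30 out(mm) [-48.96269135 -12.86787334] y [121.82835992 127.01601136]
46 out(mm) [ 2.8867175  16.86141261] y [76.28211581 91.89702327]
[[325.1841652  199.21157011]
 [325.10051041 187.78918671]]
6065 (89.0, 83.0) [0.55371168 0.06784923 0.105     ] 0.06980788884259125 0.08178435019126151 9.771285118540703
```

```bash
python3 - <<'E'
from h import *
d=snap('wrist');g=cv2.GaussianBlur(d['img'].astype(np.float32).mean(2),(0,0),.8)
f=lambda pts:proj(d,pts).round(1).tolist()
c=np.array([.5515,.0687,0]);a=np.radians(8.);tx=np.array([-np.sin(a),np.cos(a),0]);ty=np.array([np.cos(a),np.sin(a),0])
Z=np.array([0,0,1])
print('grip top ends',f([c+tx*k+Z*.105 for k in(.017,-.017)]),'sides',f([c+ty*k+Z*.105 for k in(.0055,-.0055)]),'collar',f([c+ty*k+Z*.072 for k in(.013,-.013)]))
print('cols',[int(v) for v in g[205,295:355]])
print('rows',[int(v) for v in g[165:245,325]])
E
```

```text
grip top ends [[325.8, 180.3], [324.5, 217.4]] sides [[331.4, 199.4], [318.9, 199.0]] collar [[338.2, 190.2], [311.9, 189.4]]
cols [101, 101, 99, 99, 98, 98, 99, 99, 98, 99, 98, 96, 97, 98, 99, 98, 99, 100, 101, 101, 100, 99, 96, 93, 99, 111, 119, 120, 121, 120, 120, 120, 120, 119, 114, 102, 95, 96, 97, 98, 99, 100, 101, 101, 100, 99, 98, 98, 98, 98, 99, 99, 100, 100, 100, 100, 100, 100, 100, 99]
rows [101, 101, 100, 100, 100, 100, 100, 100, 100, 100, 96, 84, 66, 57, 58, 67, 85, 104, 115, 118, 118, 119, 119, 119, 119, 119, 119, 119, 119, 119, 120, 120, 120, 120, 120, 120, 120, 120, 120, 120, 120, 120, 120, 120, 120, 120, 121, 121, 121, 120, 118, 112, 104, 100, 99, 99, 99, 99, 100, 100, 99, 99, 100, 100, 100, 101, 105, 110, 112, 112, 112, 112, 112, 112, 111, 112, 112, 111, 111, 111]
```

The grip's top measures rows 182–217 and cols 319–330, against a predicted 180–217 and 319–331, so the turn is home and upright. Handing in.

```bash
python3 -c "
from cell import *
print(sign_off())"
```

```text
the job is handed in; nothing more can be done
None
```

The job is handed in at about 23 s of the 72 s allowed, but no verdict came back. By measurement the turn is home in the bolt's follower and released, with the bolt thrown to about 19.9 mm and then drawn back to its inner stop. I did not measure the knob, tape and carton again, though no contact with them registered. I viewed 11 pictures, one over the limit of 10.

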